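Dock the casting mould under its drop catch

ROBOT

A 6-joint arm with a two-finger parallel gripper is mounted at the origin on the work surface. World frame = base frame: x ahead of the robot, y to its left, z up, the work surface at z = 0. Lengths are in m, angles in degrees, forces in N, time in s.
With the tool pointing down it reaches from about 0.25 to 0.725 m from the base axis. Payload 9.7 kg.
Tool frame: the origin (TCP) lies between the finger pads; the fingertips stand 19 mm ahead of it and the grasp point (between the pads) is the TCP (tcp_to_tips is the distance from the TCP to the fingertips, in m); x points along the fingers, y is the direction in which the jaws open and shut, and the axes are right-handed (so a half turn about x gives the same grasp; the last joint's range is limited). The gripper opens to 85 mm and grips with 20 to 120 N. Pads are 22 mm wide; open, the fingers measure 114 mm over their backs; the gripper's body (76 mm by 85 mm) begins 54 mm behind the grasp point. The pads swing forward as they close: fully open they stand 13 mm farther back than shut.
Start: joints at [-69.442, 4.979, 10.078, 95.1, 0, 90], TCP at [0.193, -0.515, 0.25] pointing down, gripper open.
Joint ranges: [-179.16, 179.16], [-48.56, 103.87], [-65.8, 70.77], [-126.05, 130.52], [-82.76, 87.17], [-180, 180]. Speed limits (degrees/s): [127.2, 127.2, 147.25, 180, 180, 180].

INTERFACE

Orientations are given as [roll, pitch, yaw] about the fixed x, y, z axes, in that order (R = Rz(yaw) Ry(pitch) Rx(roll)).
In Python, from cell import * gives the robot as it stands.
- The arm moves only by the shell command python3 -m pendant 'ROWS' [OPENING] [FORCE]. ROWS is JSON, a list of rows, each an object with "offset": the shift along the world's x, y, z in m, a list of three; "spin": the turn about the world's z in degrees. In form: [{"offset": [dx, dy, dz], "spin": spin}, ...]. A call has 1 to 20 rows; each row is the pose to reach, as a shift and turn from the pose measured when the call began; what a row does not reach only later rows make up. A row lasts 1/12 s, in which the tool goes at most 41.7 mm and 7.16 degrees, less where a joint would pass 70% of its speed; a pose out of reach is approached as far as the arm can. A call with a gripper value outside its range is refused whole. OPENING is the closure in counts, from 0 (fully open) to 255 (shut), set as the call begins (- or left out, the last holds). The fingers move at their own pace and stop on an object; FORCE is the grip in N (left out, the last holds). Time passes only in rows, so rows that repeat a pose let the fingers close. It gives the time, the measured TCP pose, the force and the opening at its end, in the units of the state.
- state(): the state, without advancing time (a new reading comes with each control period).
- camera(name): name is "scene" or "top"; returns a dict with "image" (420x560x3 uint8, red, green, blue), "depth" (420x560 float32, m along the optical axis (not along the pixel's ray), 0 where there is no reading), "mtx" (3x3 intrinsics, pixels), "k1" (the pictures are not rectified: a ray, as slopes to the right and down, at radius r is drawn at 1 + k1 r^2 times it, then the intrinsics apply), "origin" and "orientation" of the camera in the world. Camera axes: x right, y down, z forward; pixel columns grow to the right and rows downward; lengths in m; the calibration is good to about 2 mm. A picture is of the moment at which its call begins.
- close_job(): hands the job in, once; it reports no verdict.
The state is a dict: "clock": time; "qpos": joint angles; "joint_vel": joint speeds; "joint_efforts": joint torques, N m; "tcp_pos": TCP position; "eef_rot": TCP orientation; "contact_force": force on the tool from outside, world axes, zero at the start; "wrist_torque": the same for the moment, N m; "width": opening from 0.0 (shut) to 1.0 (fully open).
Only numpy, scipy, OpenCV 4.12 (cv2) and the standard library are available. Lean on these libraries where they do the work, as an engineer would, in place of code of your own. Each camera call takes 0.05 s, during which the arm holds its last target.

TASK

Set the graphite mould on its sled down in the mouth of the steel dock and push it along the lane so that the sled's own front edge lifts the hinged drop catch, until it is far enough against the spring buffer for the catch to fall fully down behind the sled and keep it there; then let go. Feel your way gently: while pushing, never load the mould against the guides or the buffer with more than about 20 N, do not touch the catch with the gripper, and leave the other things on the bench where they are.

Things in the scene. Friction and masses are not known exactly. Their poses are not given: they have to be found in the camera images.
- mould_center (a point): Centre of the mould's black square block (46 x 46 mm, 65 mm tall, 30 mm round cavity in its top), 48.5 mm above the mould's underside. The block is fixed on the middle of a flat aluminium sled plate 100 mm long (x), 90 mm wide (y), 16 mm thick; 81 mm tall in all, 0.6 to 0.8 kg, loose, starts upright on the table. x along the 100 mm length, z up; the same after half a turn.
- dock: Fixed steel dock. Origin at table level on the lane's centre line; x is the push direction, z up. Deck top 8 mm above the table, x -170 to 180 mm, 136 mm wide. Guides 10 mm high make a lane 94 mm wide from x -45 to 100 mm. On it a grey stop unit carries catch and buffer, clamped at an unmeasured setting u, -20 to 20 mm along x. The mould is home with its block's centre at x = 55 mm + u.
- dock_mouth (a point): Point on the deck's top (8 mm above the table) on the lane's centre line, 115 mm before the dock's origin (x = -115 mm): where the block's centre belongs when the mould is set down, its length along x. The guides flare from 94 mm apart at x = -45 mm to about 124 mm at x = -150 mm. Set there, the sled's front is just short of the catch's hinge at any setting. Axes as the dock's.
- catch (a joint): Steel catch arm on a hinge (7 mm radius boss) at x = -31 mm + u, 44 mm above the table, y 32 to 46 mm (cheek at y 54 to 62 mm, 52 mm high). Slopes down to +x, to a round nose, radius 5 mm, at x = u, 3 mm off the deck. 0 rad = down, grows as lifted, 0.37 on the plate. A plate's front edge meets it at about x = -16 mm + u; it drops when the rear edge passes 9 mm + u, held at 5 mm + u.
- dock_end (a point): Fixed point on the lane's centre line, x = 101 mm, 17 mm above the table; axes as the dock's. A sprung buffer bar, 60 mm wide, 10 to 24 mm above the table, has its free face at x = 101 mm + u (30 mm high housing behind). It resists 2 N plus 0.5 N per mm; hard stop at 11 mm. The catch drops when it is about 8 mm in (6 N, plus 2 to 4 N sliding friction). It then presses the mould back on the catch.
- frit_jar: Bystander: closed jar, 68 mm across, 85 mm tall; origin at its underside. Leave it where it is.
- mug: Bystander: white mug, 80 mm across, 90 mm tall; origin at its underside. Leave it where it is.
- brush: Bystander: hand brush lying down; origin at its underside. Leave it where it is.
- wood_block: Bystander: dark wooden block with a handle rod, about 165 mm long, 45 mm tall; origin at its underside. Leave it where it is.
- puck: Bystander: small glass puck, 60 mm across, 24 mm tall; origin at its underside. Leave it where it is.
- paddle: Bystander: flat steel paddle with a wooden handle, about 205 mm long; origin at its underside. Leave it where it is.
- tin: Bystander: small closed tin, 60 mm across, 70 mm tall; origin at its underside. Leave it where it is.
There are look-alikes about, which are no part of the job. What is shaped like the part that bears mould_center but orange or turquoise is not meant.

How it is judged (in metres and radians):
On the way, in this order (a step that is already met when the one before it is completed fails the run):
1. the mould stands on the deck in the dock's mouth, in front of the catch (x of mould_center in the frame of dock between -0.15 and -0.09 m and y of mould_center in the frame of dock between -0.03 and 0.03 m and z of mould_center in the frame of dock between 0.0535 and 0.0605 m and angle between mould_center's own z axis and vertical below 0.06 rad), for 0.1 s.
2. the mould, sliding on the deck, has lifted the catch with its sled (value of joint catch above 0.25 rad and x of mould_center in the frame of dock between -0.085 and 0.07 m and y of mould_center in the frame of dock between -0.008 and 0.008 m and z of mould_center in the frame of dock between 0.0535 and 0.0605 m and angle between mould_center's own z axis and vertical below 0.06 rad), for 0.2 s.
At the end, for the whole second after the job is handed in: The mould stands upright on the deck in the lane, home (block 29 to 83 mm past the dock's origin, within 8 mm of the centre line), the catch is fully down behind the sled (under 0.08 rad), and the mould is at rest and released (value of joint catch below 0.08 rad and x of mould_center in the frame of dock between 0.029 and 0.083 m and y of mould_center in the frame of dock between -0.008 and 0.008 m and z of mould_center in the frame of dock between 0.0535 and 0.0605 m and angle between mould_center's own z axis and vertical below 0.06 rad and linear speed of mould below 0.01 m/s); the robot touches nothing.
It fails at once if the mould is loaded against the buffer with more than 20 N (contact force between mould and buffer above 20 N).
It fails at once if the mould is loaded against the guides with more than 22 N (contact force between mould and guides above 22 N).
It fails at once if the gripper touches the catch (contact force between any of the fingers, the arm and catch above 0.5 N).
It fails at once if a bystander is moved by more than 30 mm (distance of any of frit_jar, mug, brush, wood_block, puck, paddle, tin from where it was at the start of the episode above 0.03 m).
It also fails if it takes over 70 s, if anything falls off the work surface, if the arm or the gripper's body presses on something with over 40 N, if the wrist force passes 120 N, or if a joint passes its speed limit or range.

## Working session

There is one attempt and no reset: what is moved stays moved. The work goes in short steps, Python scripts to look and compute and a shell command to move; the robot and the scene stay as the last step left them, time stands still between calls to the robot, and variables do not carry over. Pictures are saved under pics/ and viewed, and the job is handed in when it is done.

```bash
ls; mkdir -p pics; python3 - <<'E'
from cell import *
import cv2,numpy as np
print(state())
for n in ("scene","top"):
    c=camera(n); cv2.imwrite(f"pics/{n}0.png",c["image"][:,:,::-1]); np.savez(f"{n}0.npz",**c)
    print(n,c["mtx"],c["k1"],c["origin"],c["orientation"])
E
```

```text
pics
{'clock': 0.0, 'qpos': array([-6.94435595e+01,  5.01133015e+00,  1.00341873e+01,  9.50978830e+01,
       -1.40487718e-03,  8.99997024e+01]), 'joint_vel': array([ 0.0706036 ,  0.06766979, -0.06917614, -0.05646086, -0.06440401,
       -0.04918881]), 'joint_efforts': array([-2.22711656e-04, -5.20391643e+01,  4.64802539e+01,  1.62009423e-02,
       -8.28877387e-05, -2.66419130e-05]), 'tcp_pos': array([ 0.19304746, -0.51480099,  0.24957844]), 'eef_rot': array([-88.92754704,  89.92496094, 111.62919189]), 'contact_force': array([ 0.23344613,  0.270823  , -0.37582727]), 'wrist_torque': array([-0.04341416,  0.02671598,  0.05959794]), 'width': 1.000593572725552}
scene [[481.08369087   0.         268.07901002]
 [  0.         481.08369087 214.06055897]
 [  0.           0.           1.        ]] -0.078479422778662 [1.34551608 0.11653474 0.80386001] [-130.36437142   -0.64427435   98.70768496]
top [[449.16983625   0.         280.5498178 ]
 [  0.         449.16983625 216.16936596]
 [  0.           0.           1.        ]] -0.07764644093735067 [ 0.32682379 -0.01290334  1.07224503] [-169.82388146    0.89280174  -89.19115789]
```

View pics/scene0.png

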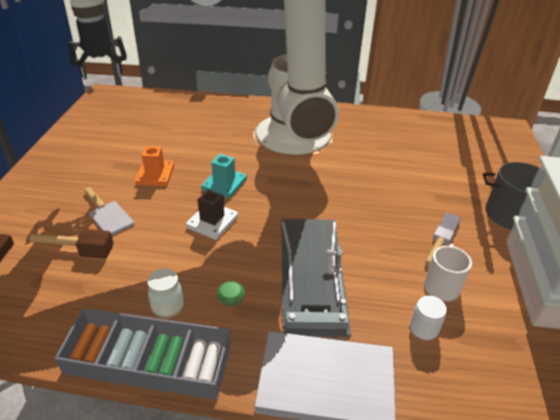

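View pics/top0.png

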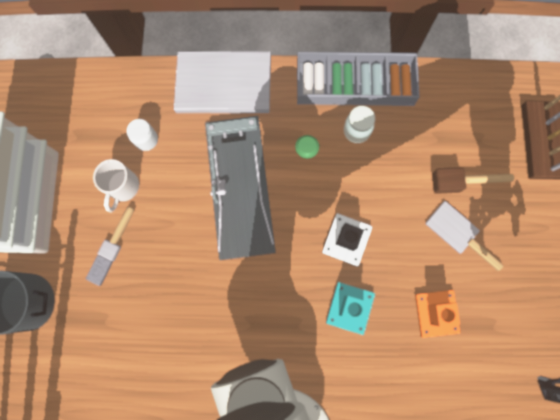

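The scene shows the black mould on an aluminium sled at scene (212,210) / top (349,238). The dock runs from its mouth at top (245,250) to the buffer at top (235,130). The turquoise and orange look-alikes are nearer the base. I'll measure next.

```bash
cat > h.py <<'E'
import numpy as np,cv2
from scipy.spatial.transform import Rotation as R
def load(f): return dict(np.load(f))
def cloud(c):
    K=c["mtx"]; d=c["depth"]; h,w=d.shape
    u,v=np.meshgrid(np.arange(w),np.arange(h))
    p=np.stack([u,v],-1).reshape(-1,1,2).astype(float)
    k=np.array([float(c["k1"]),0,0,0])
    q=cv2.undistortPoints(p,K,k).reshape(h,w,2)
    P=np.dstack([q,np.ones((h,w))])*d[...,None]
    M=R.from_euler('xyz',c["orientation"],degrees=True).as_matrix()
    W=P@M.T+c["origin"]; W[d==0]=np.nan
    return W
def proj(c,X):
    M=R.from_euler('xyz',c["orientation"],degrees=True).as_matrix()
    Y=(np.atleast_2d(X)-c["origin"])@M
    q=cv2.projectPoints(Y.reshape(-1,1,3),np.zeros(3),np.zeros(3),c["mtx"],np.array([float(c["k1"]),0,0,0]))[0]
    return q.reshape(-1,2)
def plane(c,uv,z):
    M=R.from_euler('xyz',c["orientation"],degrees=True).as_matrix()
    q=cv2.undistortPoints(np.array(uv,float).reshape(-1,1,2),c["mtx"],np.array([float(c["k1"]),0,0,0])).reshape(-1,2)
    d=np.c_[q,np.ones(len(q))]@M.T
    return c["origin"]+d*((z-c["origin"][2])/d[:,2])[:,None]
E
python3 - <<'E'
from h import *
for n,(a,b,x,y,s) in {"top":(110,265,190,380,0),"scene":(170,340,170,360,0)}.items():
    c=load(f"{n}0.npz"); im=c["image"][a:b,x:y,::-1]
    cv2.imwrite(f"pics/{n}0z.png",cv2.resize(im,None,fx=4,fy=3.87 if n=="top" else 3.5,interpolation=cv2.INTER_CUBIC) if 0 else cv2.resize(im,None,fx=3.5,fy=3.5,interpolation=cv2.INTER_CUBIC))
    W=cloud(c)
    z=W[...,2]; print(n,np.nanmedian(z[190:210,280:320]), (c["depth"]==0).mean())
    # mould block top / sled
    H=(W[...,0]>.2)&(W[...,0]<.75)&(W[...,1]>-.3)&(W[...,1]<.25)
    for name,lo,hi in (("z75-87",.074,.088),("z12-20",.012,.02)):
        m=H&(z>lo)&(z<hi); nl,lab,st,ce=cv2.connectedComponentsWithStats(m.astype(np.uint8))
        for i in range(1,nl):
            if st[i,4]>60: print(name,st[i],np.nanmean(W[lab==i],0).round(4),np.nanmean(c["image"][lab==i],0).round())
E
```

```text
top -0.0006305894486646757 0.004000850340136054
z75-87 [349 113  26  19 339] [ 0.7312 -0.1806  0.084 ] [191. 192. 184.]
z75-87 [338 223  27  26 292] [ 0.4628 -0.1524  0.0801] [90. 84. 81.]
z75-87 [342 296  26  27 309] [ 0.3031 -0.1589  0.0803] [100. 204. 200.]
z12-20 [295 135  25  24 126] [ 0.6866 -0.0541  0.0171] [114. 149. 102.]
z12-20 [253 145   9  55 106] [0.6257 0.0646 0.0167] [165. 162. 164.]
z12-20 [209 147  10  43 180] [0.6342 0.1704 0.0174] [157. 158. 157.]
z12-20 [215 194   8  26  77] [0.538  0.1541 0.0167] [179. 176. 177.]
z12-20 [260 201  14  44  91] [0.4997 0.039  0.0171] [126. 122. 123.]
z12-20 [ 323  214   49   52 1006] [ 0.4593 -0.1491  0.0154] [222. 221. 219.]
z12-20 [217 221   5  31  71] [0.466  0.1515 0.0167] [193. 186. 187.]
z12-20 [ 327  282   49   53 1124] [ 0.3033 -0.1548  0.0157] [101. 187. 182.]
scene 0.0005051155592907808 0.003860544217687075
z75-87 [212 154  23  15 184] [ 0.3069 -0.1556  0.08  ] [ 74. 152. 144.]
z75-87 [198 190  26  18 243] [ 0.4681 -0.1505  0.0801] [52. 42. 36.]
z75-87 [147 268  31  19 298] [ 0.734  -0.1798  0.0861] [181. 176. 162.]
z12-20 [201 172  46  24 442] [ 0.3232 -0.1529  0.0161] [ 70. 149. 141.]
z12-20 [186 208  52  29 582] [ 0.485  -0.1455  0.0163] [188. 186. 182.]
z12-20 [334 277   7  27  73] [0.6527 0.1683 0.0172] [174. 169. 168.]
z12-20 [217 287  28  18  95] [ 0.7131 -0.0485  0.0167] [67. 91. 54.]
```

View pics/top0z.png

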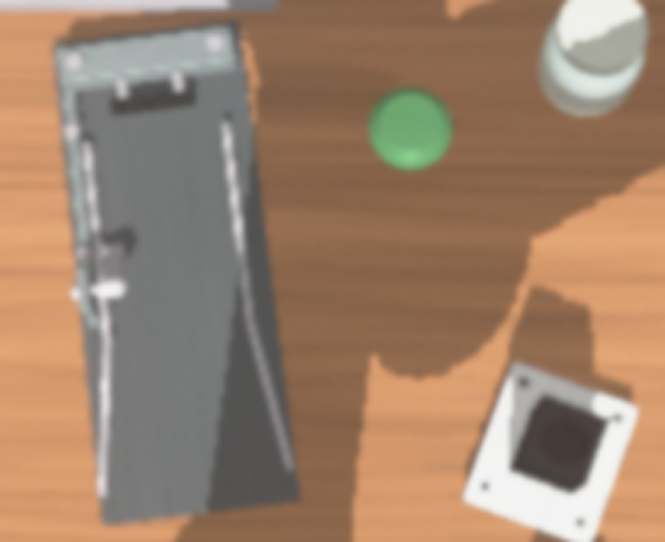

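View pics/scene0z.png

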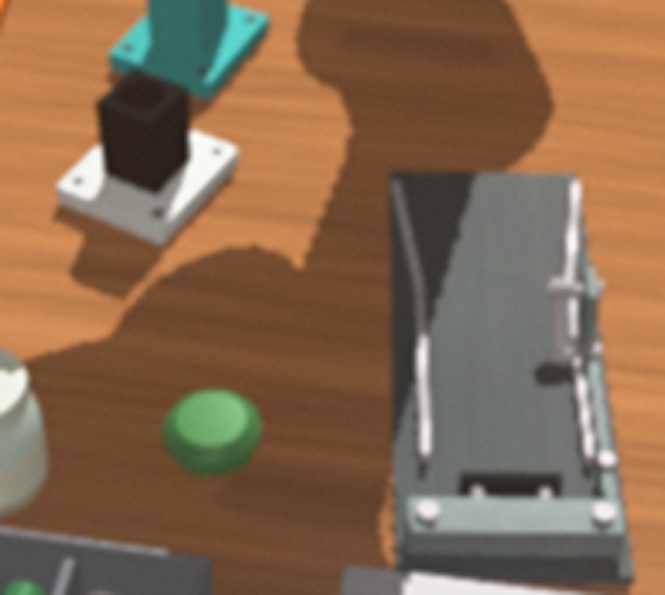

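```bash
python3 - <<'E'
from h import *
for n in ("top","scene"):
    c=load(f"{n}0.npz"); W=cloud(c); z=W[...,2]; im=c["image"].astype(int)
    # deck: z 5..11mm, dock region, grey
    sat=im.max(-1)-im.min(-1)
    B=(W[...,0]>.36)&(W[...,0]<.8)&(W[...,1]>-0.02)&(W[...,1]<.23)
    m=B&(sat<35)&(z>.003)&(z<.06)
    nl,lab,st,ce=cv2.connectedComponentsWithStats(m.astype(np.uint8)); i=1+np.argmax(st[1:,4]); m=lab==i
    P=W[m]
    r=cv2.minAreaRect(P[:,:2].astype(np.float32)); print(n,"dock rect",r)
    d=m&(z<.0115); print(" deck z",np.median(z[d]))
    r2=cv2.minAreaRect(W[d][:,:2].astype(np.float32)); print(" deck",r2)
    # mould
    B=(abs(W[...,0]-.463)<.09)&(abs(W[...,1]+.15)<.09)
    m=B&(z>.012)&(z<.0195)&(sat<60)
    P=W[m][:,:2].astype(np.float32); print(" plate",cv2.minAreaRect(P),np.median(z[m]))
    m=B&(z>.06); P=W[m][:,:2].astype(np.float32); print(" block",cv2.minAreaRect(P))
E
```

```text
top dock rect ((0.5941861867904663, 0.10931531339883804), (0.35199475288391113, 0.1348341554403305), 8.172365188598633)
 deck z 0.007340914182865088
 deck ((0.5941861867904663, 0.10931531339883804), (0.35199475288391113, 0.1348341554403305), 8.172365188598633)
 plate ((0.46285679936408997, -0.1525258719921112), (0.09040717035531998, 0.10108187794685364), 69.85292053222656) 0.015387287477163891
 block ((0.46283185482025146, -0.15242141485214233), (0.046640172600746155, 0.04677213355898857), 69.66791534423828)
scene dock rect ((0.6099827885627747, 0.12540188431739807), (0.38907408714294434, 0.18889495730400085), 3.078748941421509)
 deck z 0.009165561825756119
 deck ((0.596643328666687, 0.1099107414484024), (0.35931122303009033, 0.13513952493667603), 8.264667510986328)
 plate ((0.46624693274497986, -0.1506635546684265), (0.09207910299301147, 0.10311799496412277), 68.56449127197266) 0.016396396614867748
 block ((0.4664115011692047, -0.15091437101364136), (0.05023852735757828, 0.0495537705719471), 66.48573303222656)
```

```bash
python3 - <<'E'
from h import *
from cell import *
s=state(); M=R.from_euler('xyz',s["eef_rot"],degrees=True).as_matrix(); print(M.round(4)); 
print("jaw yaw",np.degrees(np.arctan2(M[1,1],M[0,1])), s["tcp_pos"])
t=np.array([.4640,-.1518]); print("to mould",t-s["tcp_pos"][:2])
for w,o in (("top",(0.5942,0.1093)),("scene",(.5966,.1099))):
    a=np.radians(8.2); ax=np.array([np.cos(a),np.sin(a)]); o=np.array(o)-.005*ax
    print(w,"origin",o,"mouth",o-.115*ax,"home u0",o+.055*ax)
E
```

```text
[[-4.000e-04  3.511e-01 -9.363e-01]
 [ 1.100e-03 -9.363e-01 -3.511e-01]
 [-1.000e+00 -1.200e-03  0.000e+00]]
jaw yaw -69.44303636756409 [ 0.19306534 -0.51479919  0.24965061]
to mould [0.27093466 0.36299919]
top origin [0.58925112 0.10858686] mouth [0.47542685 0.09218453] home u0 [0.64368881 0.11643145]
scene origin [0.59165112 0.10918686] mouth [0.47782685 0.09278453] home u0 [0.64608881 0.11703145]
```

```bash
python3 -m pendant '[{"offset":[0.01,0.013,0],"spin":2},{"offset":[0.03,0.04,0],"spin":6},{"offset":[0.05,0.067,0],"spin":10},{"offset":[0.07,0.094,0],"spin":14},{"offset":[0.09,0.121,0],"spin":18},{"offset":[0.11,0.147,0],"spin":22},{"offset":[0.13,0.174,0],"spin":26},{"offset":[0.15,0.201,0],"spin":30},{"offset":[0.17,0.228,0],"spin":34},{"offset":[0.19,0.255,0],"spin":38},{"offset":[0.21,0.281,0],"spin":42},{"offset":[0.23,0.308,0],"spin":45},{"offset":[0.25,0.335,0],"spin":48},{"offset":[0.262,0.352,-0.01],"spin":49},{"offset":[0.271,0.363,-0.03],"spin":49.3},{"offset":[0.271,0.363,-0.06],"spin":49.3},{"offset":[0.271,0.363,-0.08],"spin":49.3},{"offset":[0.271,0.363,-0.09],"spin":49.3},{"offset":[0.271,0.363,-0.09],"spin":49.3},{"offset":[0.271,0.363,-0.09],"spin":49.3}]' 0 30
python3 - <<'E'
from h import *
from cell import *
for n in ("top","scene"):
    c=camera(n); np.savez(f"{n}1.npz",**c); cv2.imwrite(f"pics/{n}1.png",c["image"][:,:,::-1])
a=cv2.imread("pics/top1.png")[160:300,250:450]; b=cv2.imread("pics/scene1.png")[100:260,130:300]
cv2.imwrite("pics/z1.png",np.hstack([cv2.resize(a,(400,280)),cv2.resize(b,(400,280),interpolation=cv2.INTER_CUBIC)]))
s=state();print(s["tcp_pos"],s["eef_rot"])
E
```

```text
clock: 1.77
tcp_pos: [0.4639, -0.1519, 0.1601]
eef_rot: [-88.6, 89.9, 161.3]
contact_force: [-0.7, -0.4, 0.8]
width: 0.999
[ 0.46457973 -0.15221318  0.16123415] [ 92.52520245  89.94881767 -17.64398411]
```

View pics/z1.png

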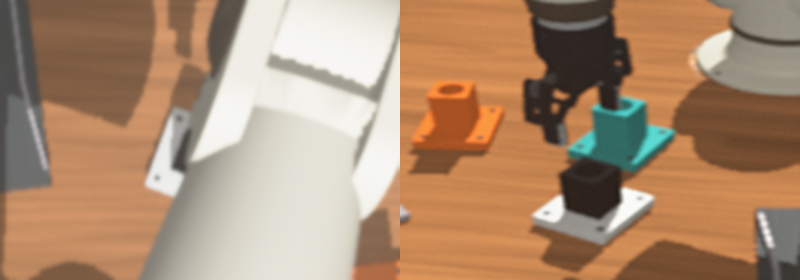

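```bash
python3 -m pendant '[{"offset":[0,0,-0.015],"spin":0},{"offset":[0,0,-0.03],"spin":0},{"offset":[0,0,-0.045],"spin":0},{"offset":[0,0,-0.06],"spin":0},{"offset":[0,0,-0.075],"spin":0},{"offset":[0,0,-0.09],"spin":0},{"offset":[0,0,-0.1],"spin":0},{"offset":[0,0,-0.108],"spin":0},{"offset":[0,0,-0.113],"spin":0},{"offset":[0,0,-0.113],"spin":0}]' 0 30
python3 -m pendant '[{"offset":[0,0,0],"spin":0},{"offset":[0,0,0],"spin":0},{"offset":[0,0,0],"spin":0},{"offset":[0,0,0],"spin":0},{"offset":[0,0,0],"spin":0},{"offset":[0,0,0],"spin":0},{"offset":[0,0,0],"spin":0},{"offset":[0,0,0],"spin":0},{"offset":[0,0,0],"spin":0},{"offset":[0,0,0],"spin":0}]' 255 30
python3 -c "
from cell import *
s=state();print(s['tcp_pos'],s['eef_rot'],s['contact_force'],s['width'],s['wrist_torque'])"
```

```text
clock: 2.7
tcp_pos: [0.4645, -0.1522, 0.0479]
eef_rot: [101.2, 90.0, -9.0]
contact_force: [-0.6, 0.1, -0.1]
width: 1.001
clock: 3.53
tcp_pos: [0.4647, -0.1523, 0.0486]
eef_rot: [92.6, 89.9, -17.5]
contact_force: [-1.8, 0.3, 6.1]
width: 0.532
[ 0.46470827 -0.15232979  0.04859237] [ 92.63861378  89.92692736 -17.53809175] [-1.81031899  0.34010209  6.06057294] 0.531902062142345 [0.13417817 0.47460852 0.00277579]
```

```bash
python3 -m pendant '[{"offset":[0,0,0.008],"spin":0},{"offset":[0,0,0.025],"spin":0},{"offset":[0,0,0.045],"spin":0},{"offset":[0,0,0.065],"spin":0},{"offset":[0,0.01,0.075],"spin":2},{"offset":[0.001,0.03,0.08],"spin":5},{"offset":[0.002,0.055,0.08],"spin":8},{"offset":[0.004,0.08,0.08],"spin":11},{"offset":[0.005,0.105,0.08],"spin":14},{"offset":[0.006,0.13,0.08],"spin":17},{"offset":[0.008,0.155,0.08],"spin":20},{"offset":[0.009,0.18,0.08],"spin":23},{"offset":[0.01,0.205,0.08],"spin":25},{"offset":[0.011,0.225,0.08],"spin":27},{"offset":[0.012,0.238,0.075],"spin":28},{"offset":[0.012,0.244,0.065],"spin":28.3},{"offset":[0.012,0.244,0.055],"spin":28.3},{"offset":[0.012,0.244,0.045],"spin":28.3},{"offset":[0.012,0.244,0.045],"spin":28.3},{"offset":[0.012,0.244,0.045],"spin":28.3}]'
python3 - <<'E'
from h import *
from cell import *
for n in ("top","scene"):
    c=camera(n); np.savez(f"{n}2.npz",**c); cv2.imwrite(f"pics/{n}2.png",c["image"][:,:,::-1])
    W=cloud(c)
    if n=="scene":
        z=W[...,2]; im=c["image"].astype(int); sat=im.max(-1)-im.min(-1)
        B=(abs(W[...,0]-.475)<.09)&(abs(W[...,1]-.09)<.08)&(z>.05)&(z<.068)
        nl,lab,st,ce=cv2.connectedComponentsWithStats(B.astype(np.uint8))
        print(st); P=W[B&(im.min(-1)>120)]; print(np.median(P[:,2]),cv2.minAreaRect(P[:,:2].astype(np.float32)))
a=cv2.imread("pics/top2.png")[100:300,170:370]; b=cv2.imread("pics/scene2.png")[140:340,220:420]
cv2.imwrite("pics/z2.png",np.hstack([cv2.resize(a,(400,400)),cv2.resize(b,(400,400),interpolation=cv2.INTER_CUBIC)]))
s=state();print(s["tcp_pos"],s["eef_rot"],s["contact_force"],s["width"])
E
```

```text
clock: 5.2
tcp_pos: [0.476, 0.0908, 0.0925]
eef_rot: [-78.2, 89.9, -160.1]
contact_force: [-0.3, -0.4, -6.8]
width: 0.534
[[     0      0    560    420 234385]
 [   291    205     39     32    799]
 [   336    246      4      4     16]]
0.060932677854991235 ((0.48090147972106934, 0.09087488800287247), (0.10196084529161453, 0.08750570565462112), 7.740199089050293)
[0.47680597 0.09102457 0.09379856] [89.71393141 89.92063922  7.77026591] [ 0.42203642  0.87227819 -5.38994044] 0.5375610174941969
```

View pics/z2.png

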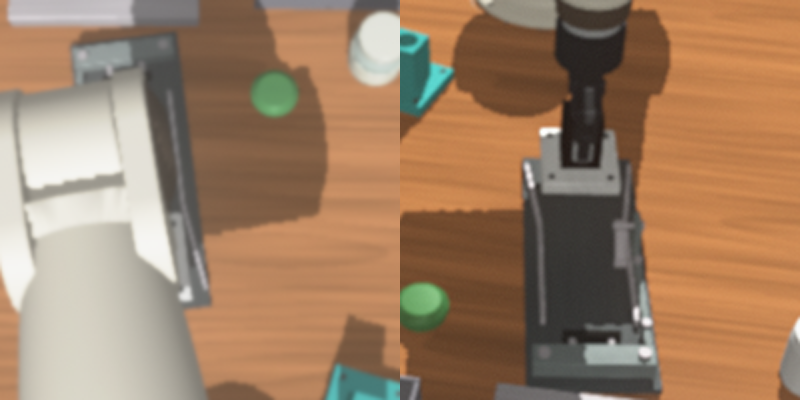

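```bash
python3 -m pendant '[{"offset":[0,0.0015,-0.01],"spin":0.4},{"offset":[0,0.0015,-0.02],"spin":0.4},{"offset":[0,0.0015,-0.027],"spin":0.4},{"offset":[0,0.0015,-0.032],"spin":0.4},{"offset":[0,0.0015,-0.034],"spin":0.4},{"offset":[0,0.0015,-0.035],"spin":0.4},{"offset":[0,0.0015,-0.036],"spin":0.4},{"offset":[0,0.0015,-0.0365],"spin":0.4},{"offset":[0,0.0015,-0.0365],"spin":0.4}]'
python3 -m pendant '[{"offset":[0,0,0],"spin":0},{"offset":[0,0,0],"spin":0}]'

```

```text
clock: 6.05
tcp_pos: [0.477, 0.0926, 0.0575]
eef_rot: [91.5, 89.9, 9.9]
contact_force: [0.4, 0.2, -5.7]
width: 0.53
clock: 6.22
tcp_pos: [0.4772, 0.0926, 0.0578]
eef_rot: [91.8, 89.9, 10.2]
contact_force: [0.6, 0.0, -7.4]
width: 0.537
```

```bash
python3 -m pendant '[{"offset":[0,0,-0.0005],"spin":0},{"offset":[0,0,-0.001],"spin":0},{"offset":[0,0,-0.001],"spin":0}]'
python3 -m pendant '[{"offset":[0,0,0],"spin":0},{"offset":[0,0,0],"spin":0},{"offset":[0,0,0],"spin":0},{"offset":[0,0,0],"spin":0},{"offset":[0,0,0],"spin":0},{"offset":[0,0,0],"spin":0}]' 70 20
python3 - <<'E'
from h import *
from cell import *
for n in ("scene",):
    c=camera(n); np.savez(f"{n}3.npz",**c); cv2.imwrite(f"pics/{n}3.png",c["image"][:,:,::-1])
    W=cloud(c); z=W[...,2]; im=c["image"].astype(int)
    B=(abs(W[...,0]-.475)<.09)&(abs(W[...,1]-.09)<.055)&(z>.018)&(z<.03)&(im.min(-1)>90)
    P=W[B]; print(np.median(P[:,2]),cv2.minAreaRect(P[:,:2].astype(np.float32)))
b=cv2.imread("pics/scene3.png")[170:340,230:400]
cv2.imwrite("pics/z3.png",cv2.resize(b,(595,595),interpolation=cv2.INTER_CUBIC))
s=state();print(s["tcp_pos"],s["eef_rot"],s["contact_force"],s["width"])
E
```

```text
clock: 6.47
tcp_pos: [0.4772, 0.0926, 0.0568]
eef_rot: [91.3, 89.9, 9.8]
contact_force: [0.5, -0.0, -6.0]
width: 0.537
clock: 6.97
tcp_pos: [0.4773, 0.0926, 0.057]
eef_rot: [91.9, 89.8, 10.3]
contact_force: [0.9, -0.2, -0.4]
width: 0.73
0.024425926249498908 ((0.4934804439544678, 0.08917706459760666), (0.1250188797712326, 0.10513441264629364), 10.478514671325684)
[0.47726896 0.09265535 0.05694922] [92.44936554 89.84477305 10.90742618] [-0.42602246 -0.44635617 -0.27350049] 0.7273358712982888
```

View pics/z3.png

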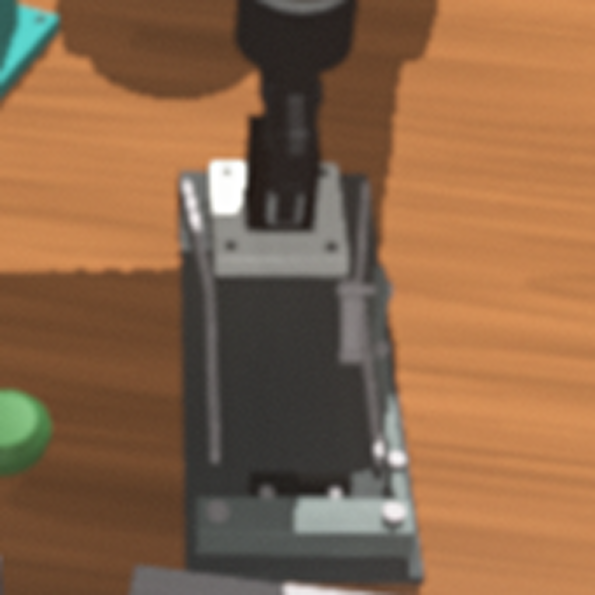

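```bash
python3 - <<'E'
from h import *
a=np.radians(8.2); ax=np.array([np.cos(a),np.sin(a)]); ay=np.array([-ax[1],ax[0]])
def loc(W,o): d=W[...,:2]-np.array(o); return d@ax,d@ay
for f,o in (("top0",(.58925,.10859)),("scene0",(.59165,.10919)),("scene3",(.59165,.10919))):
    c=load(f+".npz"); W=cloud(c); z=W[...,2]; X,Y=loc(W,o); im=c["image"].astype(int)
    print(f)
    # deck sides vs guides by x-slice
    for x in range(-160,170,20):
        s=(abs(X*1000-x)<10)&(abs(Y)<.09)
        d=s&(z>.004)&(z<.012); g=s&(z>.0145)&(z<.0185)
        gl=g&(Y<0);gr=g&(Y>0)
        pl=s&(z>.0205)&(z<.028)&(abs(Y)<.06)
        print(x,"deck",(np.percentile(Y[d],[1,99])*1000).round(1) if d.sum() else 0,"guide",[(np.median(Y[k])*1000).round(1) if k.sum()>3 else None for k in (gl,gr)],"plate",(np.percentile(Y[pl],[1,99])*1000).round(1) if pl.sum()>5 else None)
E
```

```text
top0
-160 deck [-65.8  67.1] guide [None, None] plate None
-140 deck [-65.7  62.3] guide [np.float64(-61.5), np.float64(63.3)] plate None
-120 deck [-66.4  67.8] guide [np.float64(-60.0), np.float64(61.0)] plate None
-100 deck [-66.4  67.2] guide [np.float64(-57.1), np.float64(57.3)] plate None
-80 deck [-65.5  67.4] guide [np.float64(-53.4), np.float64(54.6)] plate None
-60 deck [-65.9  67.9] guide [np.float64(-50.3), np.float64(52.6)] plate None
-40 deck [-66.2  67.8] guide [np.float64(-48.1), np.float64(50.7)] plate None
-20 deck [-66.1  67.6] guide [np.float64(-49.3), np.float64(52.4)] plate None
0 deck [-70.7  34.8] guide [np.float64(-48.1), np.float64(52.9)] plate [33.9 56.5]
20 deck [-66.   67.2] guide [np.float64(-48.5), np.float64(51.3)] plate [-48.2  60. ]
40 deck [-66.4  67.7] guide [np.float64(-48.2), np.float64(55.3)] plate None
60 deck [-65.6  68.3] guide [np.float64(-49.4), np.float64(51.3)] plate None
80 deck [-66.   68.7] guide [np.float64(-48.0), np.float64(52.5)] plate [-50.2  59. ]
100 deck [-66.   67.6] guide [np.float64(-48.7), np.float64(55.5)] plate [55.7 59.5
[... 2227 characters left out ...]
e [np.float64(-46.6), np.float64(52.0)] plate [-27.6  59.4]
20 deck [-86.7  84.8] guide [np.float64(-48.3), np.float64(46.4)] plate [-49.6  59. ]
40 deck [-85.7  67.2] guide [None, np.float64(51.2)] plate [-50.1  59.7]
60 deck [-78.3  70.1] guide [None, np.float64(49.5)] plate [-49.9  59.6]
80 deck [-80.   67.3] guide [np.float64(-48.7), np.float64(50.3)] plate [-49.   59.7]
100 deck [-76.5  66.7] guide [np.float64(-47.1), np.float64(51.6)] plate [-49.3  59.3]
120 deck [-87.3  78.5] guide [np.float64(-10.9), np.float64(24.3)] plate [-29.6  59.5]
140 deck [-85.2  78.2] guide [None, None] plate [-23.6  59.6]
160 deck [-66.6  74.9] guide [np.float64(-29.0), np.float64(34.0)] plate [-58.3  58. ]
```

```bash
python3 - <<'E'
from h import *
a=np.radians(8.2); ax=np.array([np.cos(a),np.sin(a)]); ay=np.array([-ax[1],ax[0]])
for f,o in (("top0",(.58925,.10859)),("scene0",(.59165,.10919))):
    c=load(f+".npz"); W=cloud(c); z=W[...,2]; d=W[...,:2]-np.array(o); X,Y=d@ax,d@ay
    m=(abs(Y)<.026)&(z>.015)&(X>.05)&(X<.2)
    print(f,"buffer X pct",(np.percentile(X[m],[1,3,5,10,20])*1000).round(1))
    h=[( x,round(float(np.nanmax(z[(abs(Y)<.026)&(abs(X*1000-x)<1.5)])*1000),1), round(float(np.nanmedian(z[(abs(Y)<.026)&(abs(X*1000-x)<1.5)])*1000),1)) for x in range(80,150,3) if ((abs(Y)<.026)&(abs(X*1000-x)<1.5)).any()]
    print(h)
    m=(Y>.028)&(Y<.05)&(z>.022)&(X>-.08)&(X<.06)
    i=np.argsort(X[m]); print("catch",(np.c_[X[m],Y[m],z[m]][i]*1000).round(0)[::max(1,len(i)//30)].tolist())
E
```

```text
top0 buffer X pct [116.8 117.2 117.6 119.5 124.3]
[(80, 10.6, 7.1), (83, 9.6, 7.2), (86, 10.4, 7.3), (89, 11.5, 7.7), (92, 11.8, 8.0), (95, 11.5, 7.4), (98, 12.3, 7.6), (101, 9.5, 7.5), (104, 12.2, 7.5), (107, 12.0, 8.1), (110, 11.8, 7.1), (113, 9.7, 7.7), (116, 26.8, 9.9), (119, 28.1, 20.1), (122, 28.4, 23.2), (125, 26.3, 22.5), (128, 21.7, 18.1), (131, 24.0, 17.2), (134, 23.1, 9.0), (137, 20.9, 8.7), (140, 32.9, 18.6), (143, 33.0, 28.6), (146, 32.7, 29.6), (149, 33.4, 30.0)]
catch [[-23.0, 36.0, 48.0], [-22.0, 46.0, 50.0], [-21.0, 44.0, 46.0], [-21.0, 34.0, 50.0], [-20.0, 36.0, 47.0], [-20.0, 43.0, 50.0], [-19.0, 46.0, 48.0], [-18.0, 38.0, 51.0], [-18.0, 36.0, 48.0], [-17.0, 43.0, 48.0], [-16.0, 35.0, 52.0], [-16.0, 31.0, 48.0], [-16.0, 48.0, 46.0], [-15.0, 45.0, 52.0], [-14.0, 47.0, 50.0], [-13.0, 40.0, 52.0], [-13.0, 50.0, 46.0], [-13.0, 31.0, 44.0], [-12.0, 45.0, 50.0], [-11.0, 33.0, 47.0], [-10.0, 38.0, 48.0], [-10.0, 42.0, 49.0], [-6.0, 36.0, 41.0], [-5.0, 45.0, 41.0], [-4.0, 34.0, 33.0], [-3.0, 38.0, 37.0], [-2.0, 34.0, 32.0], [-1.0, 46.0, 35.0], [1.0, 39.0, 33.0], [2.0, 43.0
[... 731 characters left out ...]
 [-18.0, 37.0, 51.0], [-16.0, 31.0, 47.0], [-15.0, 44.0, 51.0], [-14.0, 46.0, 46.0], [-13.0, 37.0, 50.0], [-12.0, 37.0, 47.0], [-11.0, 41.0, 52.0], [-10.0, 32.0, 55.0], [-10.0, 37.0, 47.0], [-9.0, 32.0, 51.0], [-8.0, 32.0, 48.0], [-6.0, 35.0, 44.0], [-6.0, 39.0, 44.0], [-5.0, 33.0, 35.0], [-5.0, 37.0, 39.0], [-3.0, 37.0, 37.0], [-3.0, 44.0, 38.0], [-1.0, 33.0, 37.0], [1.0, 39.0, 38.0], [1.0, 37.0, 39.0], [2.0, 37.0, 34.0], [3.0, 33.0, 31.0], [4.0, 39.0, 36.0], [5.0, 40.0, 27.0], [6.0, 35.0, 28.0], [7.0, 39.0, 32.0], [9.0, 44.0, 27.0], [10.0, 33.0, 29.0], [11.0, 42.0, 24.0], [11.0, 44.0, 27.0], [13.0, 39.0, 26.0], [15.0, 41.0, 24.0], [16.0, 44.0, 23.0], [18.0, 41.0, 25.0], [49.0, 47.0, 23.0]]
```

```bash
cat > st.py <<'E'
from h import *
from cell import *
def status():
    s=state(); a=np.radians(8.2); ax=np.array([np.cos(a),np.sin(a)]); ay=np.array([-ax[1],ax[0]])
    M=R.from_euler('xyz',s["eef_rot"],degrees=True).as_matrix()
    d=s["tcp_pos"][:2]-np.array([.59045,.10889]); f=s["contact_force"]
    print("t %.2f dockx %.1f docky %.1f z %.4f yaw %.2f Fx %.1f Fy %.1f Fz %.1f w %.3f"%(s["clock"],d@ax*1e3,d@ay*1e3,s["tcp_pos"][2],np.degrees(np.arctan2(M[1,1],M[0,1])),f[:2]@ax,f[:2]@ay,f[2],s["width"]))
if __name__=="__main__": status()
E
python3 st.py
python3 -m pendant '[{"offset":[0,0,-0.003],"spin":0},{"offset":[0,0,-0.006],"spin":0},{"offset":[0,0,-0.008],"spin":0},{"offset":[0,0,-0.008],"spin":0}]'; python3 st.py
python3 -m pendant '[{"offset":[0.0025,0.0004,0],"spin":0},{"offset":[0.005,0.0007,0],"spin":0},{"offset":[0.0074,0.0011,0],"spin":0},{"offset":[0.0099,0.0014,0],"spin":0},{"offset":[0.0124,0.0018,0],"spin":0},{"offset":[0.0148,0.0021,0],"spin":0},{"offset":[0.0173,0.0025,0],"spin":0},{"offset":[0.0198,0.0029,0],"spin":0}]'; python3 st.py
```

```text
t 7.02 dockx -114.3 docky 0.1 z 0.0569 yaw 8.46 Fx -0.5 Fy -0.4 Fz -0.3 w 0.727
clock: 7.35
tcp_pos: [0.4769, 0.0926, 0.0482]
eef_rot: [90.7, 89.9, 9.2]
contact_force: [0.2, 0.1, -0.3]
width: 0.724
t 7.35 dockx -114.7 docky 0.0 z 0.0482 yaw 8.46 Fx 0.3 Fy 0.0 Fz -0.3 w 0.724
clock: 8.02
tcp_pos: [0.4969, 0.0955, 0.0482]
eef_rot: [90.3, 89.9, 8.7]
contact_force: [-1.7, -0.6, 0.5]
width: 0.727
t 8.02 dockx -94.5 docky 0.1 z 0.0482 yaw 8.46 Fx -1.8 Fy -0.3 Fz 0.5 w 0.727
```

```bash

python3 -m pendant '[{"offset":[0.002,0.0003,0],"spin":0},{"offset":[0.004,0.0006,0],"spin":0},{"offset":[0.0059,0.0009,0],"spin":0},{"offset":[0.0079,0.0011,0],"spin":0},{"offset":[0.0099,0.0014,0],"spin":0},{"offset":[0.0119,0.0017,0],"spin":0},{"offset":[0.0139,0.002,0],"spin":0},{"offset":[0.0158,0.0023,0],"spin":0},{"offset":[0.0178,0.0026,0],"spin":0},{"offset":[0.0198,0.0029,0],"spin":0}]'; python3 st.py
python3 - <<'E'
from h import *
from cell import *
c=camera("scene"); np.savez("scene4.npz",**c)
cv2.imwrite("pics/z4.png",cv2.resize(np.ascontiguousarray(c["image"][170:340,230:400,::-1]),(595,595),interpolation=cv2.INTER_CUBIC))
E
```

```text
clock: 8.85
tcp_pos: [0.5169, 0.0985, 0.0482]
eef_rot: [91.7, 89.9, 10.1]
contact_force: [-2.8, -0.8, 0.4]
width: 0.723
t 8.85 dockx -74.3 docky 0.2 z 0.0482 yaw 8.46 Fx -2.9 Fy -0.4 Fz 0.4 w 0.723
```

View pics/z4.png

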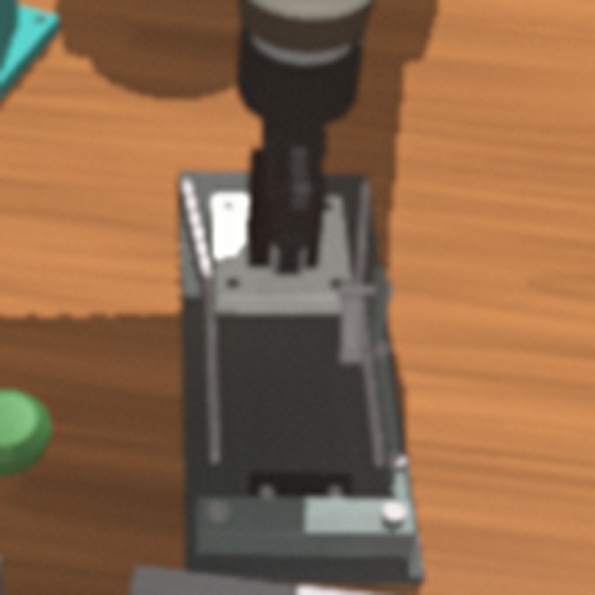

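The sled front (zoom row ~305) has entered the lane between the guides at zoom x≈213 and x≈365. The pushing force is only about 3 N, so I'm continuing.

```bash

python3 -m pendant '[{"offset":[0.002,0.0003,0],"spin":0},{"offset":[0.004,0.0006,0],"spin":0},{"offset":[0.0059,0.0008,0],"spin":0},{"offset":[0.0079,0.0011,0],"spin":0},{"offset":[0.0099,0.0014,0],"spin":0},{"offset":[0.0119,0.0017,0],"spin":0},{"offset":[0.0139,0.0019,0],"spin":0},{"offset":[0.0158,0.0022,0],"spin":0},{"offset":[0.0178,0.0025,0],"spin":0},{"offset":[0.0198,0.0028,0],"spin":0}]'; python3 st.py
python3 -m pendant '[{"offset":[0.0015,0.0002,0],"spin":0},{"offset":[0.003,0.0004,0],"spin":0},{"offset":[0.0045,0.0006,0],"spin":0},{"offset":[0.006,0.0009,0],"spin":0},{"offset":[0.0075,0.0011,0],"spin":0},{"offset":[0.009,0.0013,0],"spin":0}]'; python3 st.py
```

```text
clock: 9.73
tcp_pos: [0.5373, 0.1013, 0.0482]
eef_rot: [89.6, 89.9, 8.1]
contact_force: [-1.9, 0.4, 1.5]
width: 0.725
t 9.73 dockx -53.7 docky 0.1 z 0.0482 yaw 8.46 Fx -1.9 Fy 0.6 Fz 1.5 w 0.725
clock: 10.23
tcp_pos: [0.5464, 0.1026, 0.0482]
eef_rot: [90.7, 89.9, 9.1]
contact_force: [-2.3, 0.1, 1.2]
width: 0.725
t 10.23 dockx -44.5 docky 0.1 z 0.0482 yaw 8.46 Fx -2.3 Fy 0.4 Fz 1.2 w 0.725
```

```bash
python3 - <<'E'
from h import *
from cell import *
c=camera("scene"); np.savez("scene5.npz",**c)
cv2.imwrite("pics/z5.png",cv2.resize(np.ascontiguousarray(c["image"][170:340,230:400,::-1]),(595,595),interpolation=cv2.INTER_CUBIC))
E
```

```text
(no output)
```

View pics/z5.png

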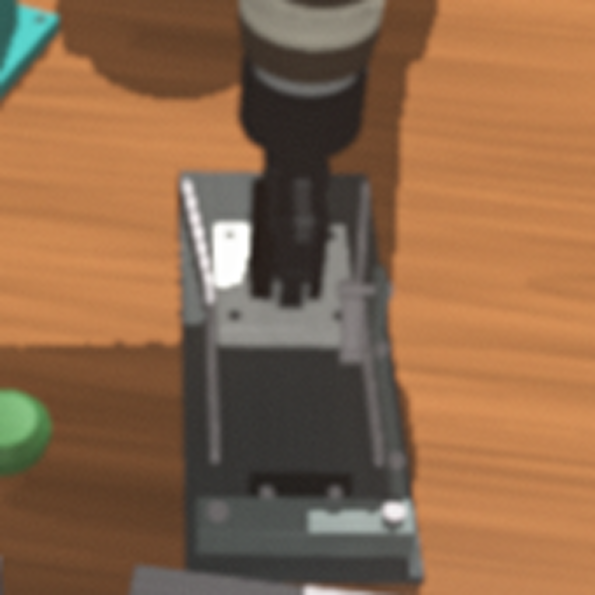

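```bash

python3 -m pendant '[{"offset":[0.0015,0.0002,0],"spin":0},{"offset":[0.003,0.0004,0],"spin":0},{"offset":[0.0045,0.0006,0],"spin":0},{"offset":[0.006,0.0009,0],"spin":0},{"offset":[0.0075,0.0011,0],"spin":0},{"offset":[0.009,0.0013,0],"spin":0}]'; python3 st.py
python3 -m pendant '[{"offset":[0.0015,0.0002,0],"spin":0},{"offset":[0.003,0.0004,0],"spin":0},{"offset":[0.0045,0.0006,0],"spin":0},{"offset":[0.006,0.0009,0],"spin":0},{"offset":[0.0075,0.0011,0],"spin":0},{"offset":[0.009,0.0013,0],"spin":0}]'; python3 st.py
python3 -m pendant '[{"offset":[0.0015,0.0002,0],"spin":0},{"offset":[0.003,0.0004,0],"spin":0},{"offset":[0.0045,0.0006,0],"spin":0},{"offset":[0.006,0.0009,0],"spin":0},{"offset":[0.0075,0.0011,0],"spin":0},{"offset":[0.009,0.0013,0],"spin":0}]'; python3 st.py
```

```text
clock: 10.78
tcp_pos: [0.5558, 0.104, 0.0482]
eef_rot: [91.5, 89.9, 9.9]
contact_force: [-2.5, -0.2, 1.5]
width: 0.727
t 10.78 dockx -35.0 docky 0.1 z 0.0482 yaw 8.46 Fx -2.5 Fy 0.2 Fz 1.5 w 0.727
clock: 11.28
tcp_pos: [0.5649, 0.1053, 0.0482]
eef_rot: [91.5, 89.9, 9.9]
contact_force: [-3.2, -0.9, 2.0]
width: 0.725
t 11.28 dockx -25.8 docky 0.1 z 0.0482 yaw 8.46 Fx -3.3 Fy -0.5 Fz 2.0 w 0.725
clock: 11.78
tcp_pos: [0.5741, 0.1067, 0.0482]
eef_rot: [92.0, 89.9, 10.5]
contact_force: [-2.5, -0.6, 0.6]
width: 0.722
t 11.78 dockx -16.5 docky 0.1 z 0.0482 yaw 8.46 Fx -2.6 Fy -0.3 Fz 0.6 w 0.722
```

```bash
python3 - <<'E'
from h import *
from cell import *
c=camera("scene"); np.savez("scene6.npz",**c)
cv2.imwrite("pics/z6.png",cv2.resize(np.ascontiguousarray(c["image"][170:340,230:400,::-1]),(595,595),interpolation=cv2.INTER_CUBIC))
E
```

```text
(no output)
```

View pics/z6.png

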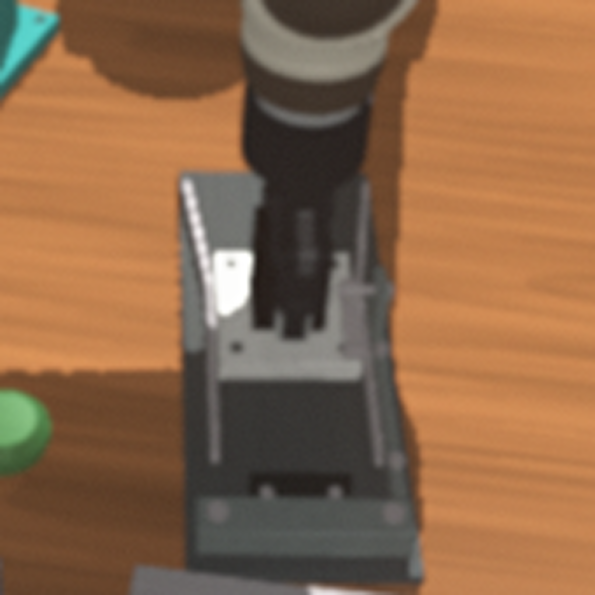

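```bash

python3 -m pendant '[{"offset":[0.002,0.0003,0],"spin":0},{"offset":[0.004,0.0006,0],"spin":0},{"offset":[0.0059,0.0008,0],"spin":0},{"offset":[0.0079,0.0011,0],"spin":0},{"offset":[0.0099,0.0014,0],"spin":0},{"offset":[0.0119,0.0017,0],"spin":0},{"offset":[0.0139,0.0019,0],"spin":0},{"offset":[0.0158,0.0022,0],"spin":0},{"offset":[0.0178,0.0025,0],"spin":0},{"offset":[0.0198,0.0028,0],"spin":0},{"offset":[0.0218,0.0031,0],"spin":0},{"offset":[0.0238,0.0034,0],"spin":0},{"offset":[0.0257,0.0037,0],"spin":0},{"offset":[0.0277,0.004,0],"spin":0},{"offset":[0.0297,0.0042,0],"spin":0}]'; python3 st.py
python3 -m pendant '[{"offset":[0.002,0.0003,0],"spin":0},{"offset":[0.004,0.0006,0],"spin":0},{"offset":[0.0059,0.0008,0],"spin":0},{"offset":[0.0079,0.0011,0],"spin":0},{"offset":[0.0099,0.0014,0],"spin":0},{"offset":[0.0119,0.0017,0],"spin":0},{"offset":[0.0139,0.0019,0],"spin":0},{"offset":[0.0158,0.0022,0],"spin":0},{"offset":[0.0178,0.0025,0],"spin":0},{"offset":[0.0198,0.0028,0],"spin":0},{"offset":[0.0218,0.0031,0],"spin":0},{"offset":[0.0238,0.0034,0],"spin":0},{"offset":[0.0257,0.0037,0],"spin":0},{"offset":[0.0277,0.004,0],"spin":0},{"offset":[0.0297,0.0042,0],"spin":0}]'; python3 st.py
```

```text
clock: 13.08
tcp_pos: [0.6042, 0.1109, 0.0482]
eef_rot: [92.3, 89.9, 10.7]
contact_force: [-2.8, 0.4, 1.9]
width: 0.727
t 13.08 dockx 13.9 docky 0.1 z 0.0482 yaw 8.46 Fx -2.7 Fy 0.8 Fz 1.9 w 0.727
clock: 14.33
tcp_pos: [0.6341, 0.1152, 0.0482]
eef_rot: [92.5, 89.9, 11.0]
contact_force: [-4.4, -0.6, 2.0]
width: 0.723
t 14.33 dockx 44.1 docky 0.0 z 0.0482 yaw 8.46 Fx -4.4 Fy 0.1 Fz 2.0 w 0.723
```

```bash

python3 -m pendant '[{"offset":[0.0015,0.0002,0],"spin":0},{"offset":[0.003,0.0004,0],"spin":0},{"offset":[0.0045,0.0006,0],"spin":0},{"offset":[0.006,0.0009,0],"spin":0},{"offset":[0.0075,0.0011,0],"spin":0},{"offset":[0.009,0.0013,0],"spin":0},{"offset":[0.0105,0.0015,0],"spin":0},{"offset":[0.012,0.0017,0],"spin":0},{"offset":[0.0135,0.0019,0],"spin":0},{"offset":[0.015,0.0021,0],"spin":0},{"offset":[0.0165,0.0024,0],"spin":0},{"offset":[0.018,0.0026,0],"spin":0}]'; python3 st.py
python3 -m pendant '[{"offset":[0.001,0.0001,0],"spin":0},{"offset":[0.002,0.0003,0],"spin":0},{"offset":[0.003,0.0004,0],"spin":0},{"offset":[0.004,0.0006,0],"spin":0},{"offset":[0.005,0.0007,0],"spin":0},{"offset":[0.006,0.0009,0],"spin":0}]'; python3 st.py
```

```text
clock: 15.33
tcp_pos: [0.6523, 0.1178, 0.0482]
eef_rot: [92.7, 89.9, 11.2]
contact_force: [-3.3, -0.2, 1.4]
width: 0.726
t 15.33 dockx 62.5 docky 0.0 z 0.0482 yaw 8.46 Fx -3.3 Fy 0.3 Fz 1.4 w 0.726
clock: 15.83
tcp_pos: [0.6583, 0.1187, 0.0482]
eef_rot: [93.1, 89.9, 11.6]
contact_force: [-2.9, -0.8, 1.3]
width: 0.723
t 15.83 dockx 68.6 docky 0.0 z 0.0482 yaw 8.46 Fx -3.0 Fy -0.4 Fz 1.3 w 0.723
```

```bash
python3 - <<'E'
from h import *
from cell import *
c=camera("scene"); np.savez("scene7.npz",**c)
cv2.imwrite("pics/z7.png",cv2.resize(np.ascontiguousarray(c["image"][170:340,230:400,::-1]),(595,595),interpolation=cv2.INTER_CUBIC))
E
```

```text
(no output)
```

View pics/z7.png

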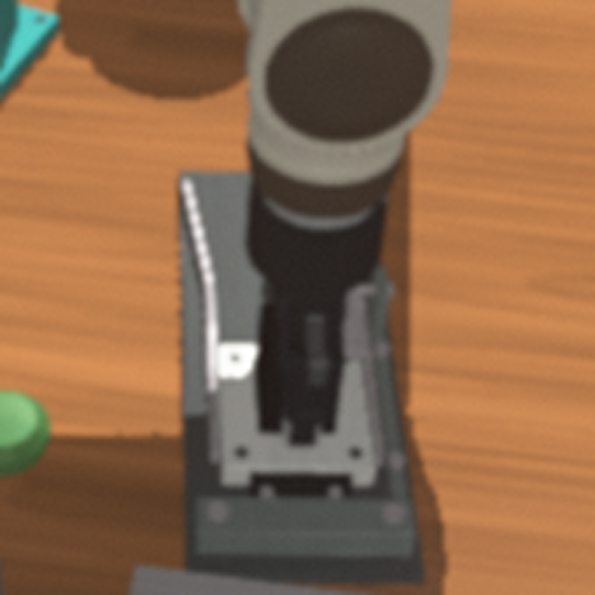

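```bash

for i in 1; do python3 -m pendant '[{"offset":[0.0007,0.0001,0],"spin":0},{"offset":[0.0014,0.0002,0],"spin":0},{"offset":[0.0021,0.0003,0],"spin":0},{"offset":[0.0028,0.0004,0],"spin":0}]' >/dev/null; python3 st.py; done
python3 -m pendant '[{"offset":[0.0007,0.0001,0],"spin":0},{"offset":[0.0014,0.0002,0],"spin":0},{"offset":[0.002,0.0003,0],"spin":0},{"offset":[0.002,0.0003,0],"spin":0}]' >/dev/null; python3 st.py
python3 -m pendant '[{"offset":[0.0007,0.0001,0],"spin":0},{"offset":[0.0014,0.0002,0],"spin":0},{"offset":[0.002,0.0003,0],"spin":0},{"offset":[0.002,0.0003,0],"spin":0}]' >/dev/null; python3 st.py
python3 -m pendant '[{"offset":[0.0007,0.0001,0],"spin":0},{"offset":[0.0014,0.0002,0],"spin":0},{"offset":[0.002,0.0003,0],"spin":0},{"offset":[0.002,0.0003,0],"spin":0}]' >/dev/null; python3 st.py
```

```text
t 16.22 dockx 71.3 docky 0.2 z 0.0482 yaw 8.46 Fx -6.1 Fy 2.1 Fz 2.2 w 0.720
t 16.55 dockx 72.9 docky 0.3 z 0.0481 yaw 8.47 Fx -6.2 Fy 0.8 Fz 3.7 w 0.727
t 16.88 dockx 74.4 docky 0.5 z 0.0481 yaw 8.47 Fx -6.4 Fy 1.0 Fz 3.7 w 0.731
t 17.22 dockx 75.7 docky 0.6 z 0.0481 yaw 8.48 Fx -7.0 Fy -0.3 Fz 4.1 w 0.730
```

```bash

python3 -m pendant '[{"offset":[0.0005,0,0],"spin":0},{"offset":[0.001,0,0],"spin":0},{"offset":[0.0015,0,0],"spin":0},{"offset":[0.0015,0,0],"spin":0}]' >/dev/null; python3 st.py
python3 -m pendant '[{"offset":[0.0005,0,0],"spin":0},{"offset":[0.001,0,0],"spin":0},{"offset":[0.0015,0,0],"spin":0},{"offset":[0.0015,0,0],"spin":0}]' >/dev/null; python3 st.py
python3 - <<'E'
from h import *
from cell import *
c=camera("scene"); np.savez("scene8.npz",**c)
cv2.imwrite("pics/z8.png",cv2.resize(np.ascontiguousarray(c["image"][220:330,270:380,::-1]),(595,595),interpolation=cv2.INTER_CUBIC))
E
```

```text
t 17.55 dockx 76.4 docky 0.5 z 0.0480 yaw 8.48 Fx -8.5 Fy 0.7 Fz 4.7 w 0.724
t 17.88 dockx 77.1 docky 0.4 z 0.0480 yaw 8.49 Fx -8.9 Fy 0.6 Fz 3.8 w 0.723
```

View pics/z8.png

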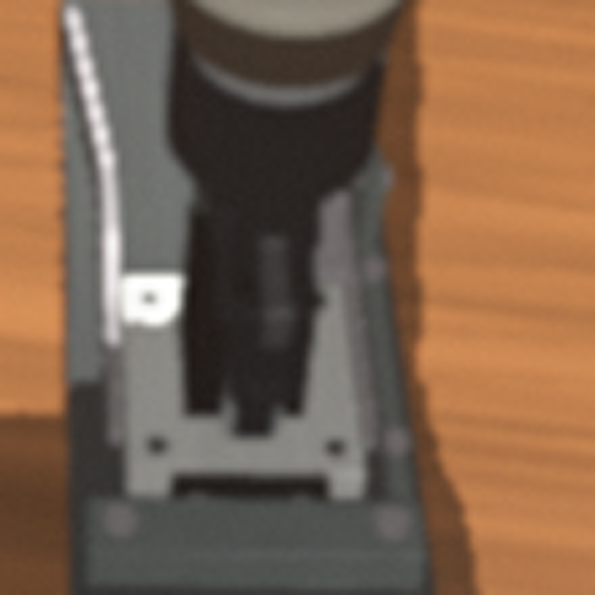

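```bash

python3 -m pendant '[{"offset":[0.0005,0,0],"spin":0},{"offset":[0.001,0.0001,0],"spin":0},{"offset":[0.0012,0.0001,0],"spin":0},{"offset":[0.0012,0.0001,0],"spin":0}]' >/dev/null; python3 st.py
python3 -m pendant '[{"offset":[0.0005,0,0],"spin":0},{"offset":[0.001,0.0001,0],"spin":0},{"offset":[0.0012,0.0001,0],"spin":0},{"offset":[0.0012,0.0001,0],"spin":0}]' >/dev/null; python3 st.py
python3 - <<'E'
from h import *
from cell import *
for n in("scene","top"):
    c=camera(n); np.savez(f"{n}9.npz",**c)
    r=(slice(210,310),slice(300,380)) if n=="scene" else (slice(110,265),slice(180,300))
    cv2.imwrite(f"pics/z9{n}.png",cv2.resize(np.ascontiguousarray(c["image"][r][:,:,::-1]),None,fx=3.8,fy=3.8,interpolation=cv2.INTER_CUBIC))
a=cv2.imread("pics/z9scene.png");b=cv2.imread("pics/z9top.png");h=max(len(a),len(b))
cv2.imwrite("pics/z9.png",np.hstack([cv2.copyMakeBorder(i,0,h-len(i),0,0,0) for i in(a,b)]))
E
```

```text
t 18.27 dockx 77.4 docky 0.5 z 0.0479 yaw 8.50 Fx -8.8 Fy 1.1 Fz 3.8 w 0.726
t 18.60 dockx 77.7 docky 0.6 z 0.0478 yaw 8.50 Fx -8.1 Fy 0.6 Fz 4.5 w 0.728
```

View pics/z9.png

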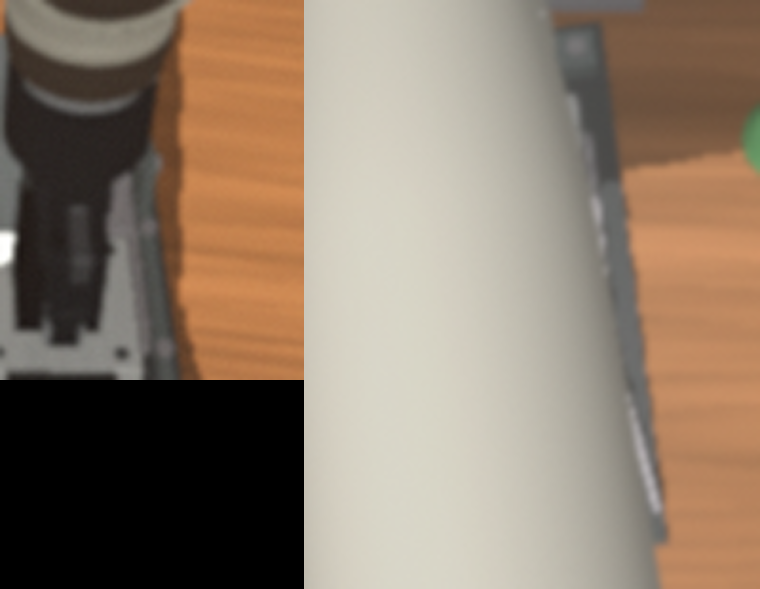

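```bash

python3 -m pendant '[{"offset":[0.0007,0,0],"spin":0},{"offset":[0.0014,0.0001,0],"spin":0},{"offset":[0.0018,0.0001,0],"spin":0},{"offset":[0.0018,0.0001,0],"spin":0}]' >/dev/null; python3 st.py
python3 -m pendant '[{"offset":[0.0007,0,0],"spin":0},{"offset":[0.0014,0.0001,0],"spin":0},{"offset":[0.0018,0.0001,0],"spin":0},{"offset":[0.0018,0.0001,0],"spin":0}]' >/dev/null; python3 st.py
python3 - <<'E'
from h import *
from cell import *
a=np.radians(8.2); ax=np.array([np.cos(a),np.sin(a)]); ay=np.array([-ax[1],ax[0]])
c=camera("scene"); np.savez("scene10.npz",**c)
for f in ("scene7","scene8","scene9","scene10"):
    c=load(f+".npz"); W=cloud(c); z=W[...,2]; d=W[...,:2]-np.array((.59165,.10919)); X,Y=d@ax,d@ay
    # catch nose area
    m=(Y>.030)&(Y<.045)&(X>-.01)&(X<.03)
    print(f,[(x,round(float(np.nanmedian(z[m&(abs(X*1000-x)<2)])*1000),1)) for x in range(-8,26,4) if (m&(abs(X*1000-x)<2)).sum()>2])
E
```

```text
t 19.03 dockx 78.5 docky 0.5 z 0.0478 yaw 8.50 Fx -9.2 Fy 0.7 Fz 5.2 w 0.725
t 19.37 dockx 79.3 docky 0.5 z 0.0478 yaw 8.51 Fx -10.5 Fy 0.0 Fz 4.5 w 0.726
scene7 [(-8, 46.8), (-4, 45.7), (0, 42.8), (4, 42.7), (8, 41.0), (12, 39.7), (16, 39.6), (20, 276.9), (24, 274.8)]
scene8 [(-8, 506.2), (-4, 46.0), (0, 42.4), (4, 42.7), (8, 40.7), (12, 38.8), (16, 37.0), (20, 37.4), (24, 35.0)]
scene9 [(-8, 508.7), (-4, 47.0), (0, 43.5), (4, 42.0), (8, 40.4), (12, 38.9), (16, 37.2), (20, 514.9), (24, 37.3)]
scene10 [(-8, 507.8), (-4, 505.7), (0, 44.9), (4, 42.8), (8, 40.3), (12, 40.5), (16, 37.8), (20, 38.2), (24, 35.4)]
```

```bash
cat > nose.py <<'E'
from h import *
from cell import *
import st
st.status()
a=np.radians(8.2); ax=np.array([np.cos(a),np.sin(a)]); ay=np.array([-ax[1],ax[0]])
c=camera("scene"); np.savez("last.npz",**c)
W=cloud(c); z=W[...,2]; d=W[...,:2]-np.array((.59165,.10919)); X,Y=d@ax,d@ay
m=(Y>.030)&(Y<.045)&(X>-.01)&(X<.03)&(z<.1)
print([(x,round(float(np.nanmedian(z[m&(abs(X*1000-x)<2)])*1000),1)) for x in range(-8,26,4) if (m&(abs(X*1000-x)<2)).sum()>2])
E
python3 -m pendant '[{"offset":[0.0007,0,0],"spin":0},{"offset":[0.0014,0.0001,0],"spin":0},{"offset":[0.0018,0.0001,0],"spin":0},{"offset":[0.0018,0.0001,0],"spin":0}]' >/dev/null; python3 nose.py
```

```text
t 19.75 dockx 80.0 docky 0.6 z 0.0477 yaw 8.51 Fx -9.7 Fy 0.2 Fz 4.6 w 0.729
[(0, 41.8), (4, 42.4), (8, 38.6), (12, 35.7), (16, 36.0), (20, 34.7), (24, 34.4)]
```

```bash

python3 -m pendant '[{"offset":[0.0007,0,0],"spin":0},{"offset":[0.0014,0.0001,0],"spin":0},{"offset":[0.0018,0.0001,0],"spin":0},{"offset":[0.0018,0.0001,0],"spin":0}]' >/dev/null; python3 nose.py
```

```text
t 20.13 dockx 80.8 docky 0.6 z 0.0478 yaw 8.52 Fx -8.9 Fy 0.1 Fz 5.7 w 0.727
[(-4, 39.6), (0, 36.3), (4, 32.9), (8, 28.1), (12, 25.0), (16, 21.6), (20, 19.0)]
```

```bash

python3 -m pendant '[{"offset":[-0.0005,0,0],"spin":0},{"offset":[-0.001,-0.0001,0],"spin":0},{"offset":[-0.0015,-0.0002,0],"spin":0},{"offset":[-0.002,-0.0003,0],"spin":0},{"offset":[-0.0025,-0.0004,0],"spin":0},{"offset":[-0.003,-0.0004,0],"spin":0},{"offset":[-0.0035,-0.0005,0],"spin":0},{"offset":[-0.004,-0.0006,0],"spin":0},{"offset":[-0.0045,-0.0006,0],"spin":0},{"offset":[-0.005,-0.0007,0],"spin":0},{"offset":[-0.006,-0.0009,0],"spin":0},{"offset":[-0.007,-0.001,0],"spin":0},{"offset":[-0.008,-0.0011,0],"spin":0},{"offset":[-0.009,-0.0013,0],"spin":0},{"offset":[-0.01,-0.0014,0],"spin":0},{"offset":[-0.01,-0.0014,0],"spin":0}]' >/dev/null; python3 nose.py
```

```text
t 21.52 dockx 70.7 docky 0.6 z 0.0479 yaw 8.52 Fx -0.4 Fy 0.4 Fz -0.4 w 0.724
[(-8, 42.9), (-4, 38.7), (0, 36.3), (4, 32.7), (8, 29.0), (12, 25.8), (16, 23.9), (24, 26.5)]
```

```bash

python3 -m pendant '[{"offset":[0,0,0.005],"spin":0},{"offset":[0,0,0.012],"spin":0},{"offset":[0,0,0.02],"spin":0},{"offset":[0,0,0.03],"spin":0},{"offset":[0,0,0.045],"spin":0},{"offset":[0,0,0.06],"spin":0},{"offset":[0,0,0.08],"spin":0},{"offset":[0,0,0.1],"spin":0},{"offset":[0,0,0.12],"spin":0},{"offset":[0,0,0.14],"spin":0},{"offset":[-0.02,-0.01,0.15],"spin":0},{"offset":[-0.05,-0.03,0.15],"spin":0},{"offset":[-0.08,-0.06,0.15],"spin":0},{"offset":[-0.1,-0.09,0.15],"spin":0},{"offset":[-0.12,-0.12,0.15],"spin":0},{"offset":[-0.14,-0.15,0.15],"spin":0},{"offset":[-0.16,-0.18,0.15],"spin":0},{"offset":[-0.17,-0.21,0.15],"spin":0},{"offset":[-0.18,-0.23,0.15],"spin":0},{"offset":[-0.18,-0.23,0.15],"spin":0}]' >/dev/null; python3 nose.py
python3 - <<'E'
from h import *
from cell import *
ct=camera("top"); cs=load("last.npz")
a=np.radians(8.2); ax=np.array([np.cos(a),np.sin(a)]); ay=np.array([-ax[1],ax[0]])
for c,o in ((ct,(.58925,.10859)),(cs,(.59165,.10919))):
    W=cloud(c); z=W[...,2]; d=W[...,:2]-np.array(o); X,Y=d@ax,d@ay
    m=(z>.084)&(z<.094)&(abs(X-.07)<.05)&(abs(Y)<.04)
    p=np.c_[X,Y][0:0] ; P=np.stack([X[m],Y[m]],1).astype(np.float32)
    print(np.median(z[m]),cv2.minAreaRect(P))
A=cv2.resize(np.ascontiguousarray(ct["image"][105:265,190:300,::-1]),None,fx=3.5,fy=3.5,interpolation=cv2.INTER_CUBIC)
B=cv2.resize(np.ascontiguousarray(cs["image"][210:340,265:365,::-1]),(400,560),interpolation=cv2.INTER_CUBIC)
cv2.imwrite("pics/z11.png",np.hstack([A[:560],B]))
E
```

```text
t 23.23 dockx -142.1 docky -204.1 z 0.1996 yaw 8.33 Fx -0.1 Fy -0.2 Fz 0.8 w 0.730
[(-8, 44.1), (-4, 40.6), (0, 35.9), (4, 31.2), (8, 28.3), (12, 25.7), (16, 24.0), (24, 25.9)]
0.088234189096071 ((0.070808544754982, 0.0004377271980047226), (0.04640292376279831, 0.0479116253554821), 89.97504425048828)
0.09056605914031668 ((0.06992613524198532, -0.0004117991775274277), (0.049502886831760406, 0.04459499195218086), 0.9988775849342346)
```

View pics/z11.png

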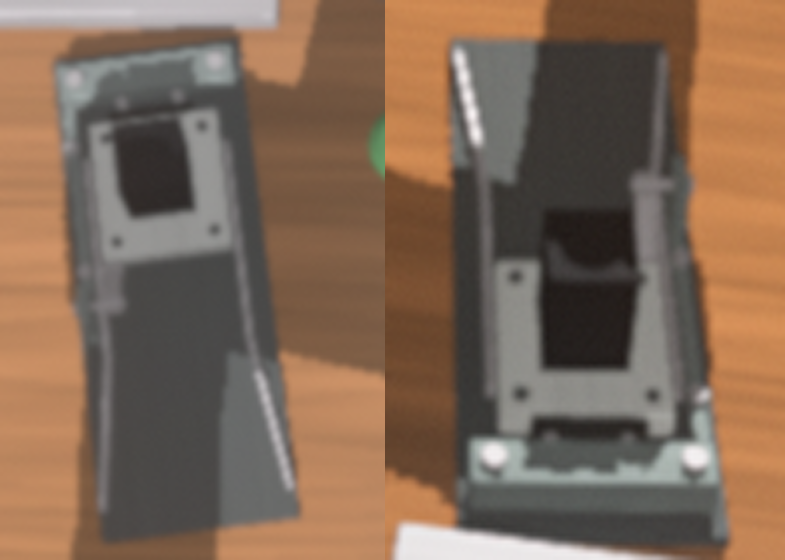

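The mould is at x ≈ 70.5 mm, y ≈ 0, top at 89 mm. The catch nose at top-zoom (112,270) lies behind the sled's rear edge, at its starting height. The arm is clear, so I'm handing in.

```bash
python3 -c "
from cell import *
print(close_job())"
```

```text
the job is handed in; nothing more can be done
None
```

The mould is home against the buffer with the catch down behind the sled, and I handed the job in at about 23 s. The hand-in gave no verdict.

**What I did:** I gripped the black mould, turned it about 28°, and set it down in the dock mouth. I then opened the jaws slightly and pushed the loose mould along the lane with the rear finger. The sled lifted the catch, and I pushed in small steps against the buffer until the depth image showed the catch had dropped. After that I backed off 10 mm and lifted clear.

**Last checks:**
- **Position:** the block is at dock x of about 70–71 mm and y within ±0.5 mm in both cameras. That agrees with home for u ≈ +15.5 mm, estimated from the images at the start.
- **Upright:** the block top reads 88–91 mm, against 89 mm expected.
- **Catch:** it lies at about its starting height profile (about 24 mm above the table at x = 16 mm, against 23 mm before). The last image shows its nose behind the sled's rear edge.
- **Forces:** pushing readings stayed at about 10.5 N or less, and wrist force read about zero once clear. I read the wrist only at the end of each short move, and guide and buffer forces were not measured separately.

**Disagreements:** the two cameras differed by 2–3 mm in absolute position, so I averaged them or worked relative to one. The catch dropped about 11 mm after the first rise in pushing force, rather than the expected 8 mm. Arm and finger give probably explains that.

I did not re-measure the bystanders at the end, but the arm passed well above them.

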